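# Draw a post finial for gluing

### The job

One of the two post tops has its finial only dry-fitted, and it sits twisted. With the finial still fully home, turn it until its square foot is square with the post, then draw it straight up until the black ring on its tenon stands just clear of the post, lower end still in the bore, and finish holding it steadily there, square and upright, so that I can brush glue on. The post must stay standing on the bench where it is; leave the finished post top, brush, mallet, square and pencil alone.

Things in the scene. Friction and masses are not known exactly. Their poses are not given: they have to be found in the camera images.
- finial_grip (a point): Middle of the loose finial's belly: pale turned wood, round, 42 mm across here (grip it here from above, any direction), its tip 42 mm higher. Its square foot (58 x 58 x 10 mm, then a 46 x 46 x 5 mm step) has its underside 49 mm below this point. z up along the axis, x and y square with the foot's four like sides. Not fixed: if let go when drawn, it falls back home.
- post_mouth (a point): Centre of the bore's mouth on top of the post that carries the loose finial: brown square post top, loose, shaft 80 x 80 mm, foot 96 x 96 mm, 92 mm high, about 0.9 kg. The bore goes straight down 70 mm, with 1.2 mm play on the tenon's diameter. z up, x and y square with the post's sides. With the finial home, finial_grip is 49 mm above this point.
- finial: The same finial (about 0.13 kg), origin in the middle of its foot's underside, same axes. Below the origin is its plain round tenon, 24 mm thick and 64 mm long, sitting in the bore; a black ring goes round the tenon from 26 to 32 mm below the foot's underside (hidden while the finial is home).
- post: The same post as post_mouth, its origin at the centre of its underside, same axes.
- done_post: The finished post top: the same post and finial, glued together with the foot square; origin at the centre of its underside, 183 mm high over all. Leave it alone.
- brush: Flat glue brush, yellow handle, lying, 39 x 188 x 16 mm, long side along its y; origin under its centre. Bystander.
- square: Try square, dark wooden stock and steel blade, lying, 105 x 168 x 17 mm; origin under its centre. Bystander.
- pencil: Flat red carpenter's pencil, lying, 13 x 174 x 8 mm; origin under its centre. Bystander.
- mallet: Carver's mallet of dark wood, lying, 65 x 301 x 63 mm, long side along its y; origin under its centre. Bystander.

How it is judged (in metres and radians):
On the way:
1. the finial has been turned square with the post (within 6 degrees) while still home in its bore (raised less than 5 mm) ((angle between the x axis of finial_grip and the x axis of post_mouth, either way round below 0.105 rad or angle between the x axis of finial_grip and the y axis of post_mouth, either way round below 0.105 rad) and z of finial_grip in the frame of post_mouth below 0.054 m and horizontal distance between finial_grip and post_mouth below 0.006 m), for 0.2 s.
At the end, for the whole second after the job is handed in: Held by the fingers (over 1 N), the finial is drawn 32 to 47 mm up from home: over the bore within 7 mm, upright within 4 degrees, foot square with the post within 6 degrees; the post stands upright on the bench (lifted under 3 mm) and the finished post top has moved under 15 mm (z of finial_grip in the frame of post_mouth between 0.081 and 0.096 m and (angle between the x axis of finial_grip and the x axis of post_mouth, either way round below 0.105 rad or angle between the x axis of finial_grip and the y axis of post_mouth, either way round below 0.105 rad) and horizontal distance between finial_grip and post_mouth below 0.007 m and angle between finial_grip's own z axis and vertical below 0.07 rad and height (world z) of post_mouth below 0.095 m and angle between post_mouth's own z axis and vertical below 0.04 rad and contact force between the fingers and finial above 1 N and distance of done_post from where it was at the start of the episode below 0.015 m); the arm keeps its last pose, push and grip.
It fails at once if the tenon came out of the bore (drawn more than 60 mm) (z of finial_grip in the frame of post_mouth above 0.109 m).
It fails at once if the finial was wrenched over (tilted more than 9 degrees) (angle between finial_grip's own z axis and vertical above 0.157 rad).
It fails at once if the post jammed on the tenon and was lifted (more than 8 mm) (height (world z) of post_mouth above 0.1 m).
It fails at once if the post was shoved from its place (more than 20 mm) (distance of post from where it was at the start of the episode above 0.02 m).
It fails at once if a bystander was disturbed (finished post over 15 mm, mallet, brush, square or pencil over 25 mm) (distance of done_post from where it was at the start of the episode above 0.015 m or distance of any of mallet, brush, square, pencil from where it was at the start of the episode above 0.025 m).
It also fails if it takes over 38 s, if anything falls off the work surface, if the arm or the gripper's body presses on something with over 40 N, if the wrist force passes 120 N, or if a joint passes its speed limit or range.

### The arm

A 7-joint arm with a two-finger parallel gripper is mounted at the origin on a cart in front of the work surface, level with it; the furniture and walls round the work are solid. World frame = base frame: x ahead of the robot, y to its left, z up, the work surface at z = 0. Lengths are in mm, angles in rad, forces in N, time in s.
With the tool pointing down it reaches from about 350 to 900 mm from the base axis. Payload 8.1 kg.
Tool frame: the origin (TCP) lies at the very end of the fingers, on their centre line; the grasp point (between the pads) lies 19 mm behind it; z points along the fingers, y is the line along which they close (so a half turn about z gives the same grasp; the last joint's range is limited). The gripper opens to 92 mm and grips with 3 to 60 N. Pads are 19 mm wide; open, the fingers measure 130 mm over their backs; the gripper's body (75 mm by 190 mm) begins 47 mm behind the grasp point.
Start: joints at [1.219, 0.434, 0.025, 1.573, -0.012, 1.134, -0.075], TCP at [153.876, -605.775, 226.742] pointing down, gripper open.
Joint ranges: [-2.62, 2.62], [-0.44, 2.09], [-1.27, 1.32], [0.08, 2.57], [-1.32, 4.46], [0.12, 2], [-2.74, 2.74]. Speed limits (rad/s): [2.22, 2.22, 3.01, 3.01, 3.14, 3.14, 3.14].

### API

Orientations are given as a unit quaternion [x, y, z, w].
In Python, from cell import r, optics, workorder, spotter gives the robot as it stands.
- The arm moves only by the tool step_arm, never from a script. Its argument "deltas" is a list of rows, each a list of 7 numbers: the shift along the tool's x, y, z in units of 25 mm (1.0 is 25 mm), then the turn, a rotation vector about the tool's x, y, z in units of 6 degrees (1.0 is 6 degrees), then the opening, from 0 (shut) to 1 (fully open). In form: [[dx, dy, dz, rx, ry, rz, grip], ...]. A call has 1 to 5 rows; each row shifts and turns the commanded pose from where the row before left it, along the tool's axes as they then stand; what a row does not reach is not made up. A row lasts 1/8 s, in which the tool goes at most 62.5 mm and 10.7 degrees, less where a joint would pass 70% of its speed; a pose out of reach is approached as far as the arm can. A call is refused whole if a number of a shift passes 1 or a number of a turn 1, either way. A call with a gripper value outside its range is refused whole. The fingers move at their own pace and stop on an object; the grip force is fixed at half the most. Time passes only in rows, so rows that do not move let the fingers close. It gives the time, the measured TCP pose, the force, the opening and the grip force at its end, in the units of the state.
- r.observe(): the state, without advancing time (a new reading comes with each control period).
- optics.capture(name): name is "scene" or "side" or "wrist"; returns a dict with "color" (384x512x3 uint8, red, green, blue), "K" (3x3 intrinsics, pixels), "R" (3x3) and "t" (3): a world point X has camera coordinates R X + t. Camera axes: x right, y down, z forward; pixel columns grow to the right and rows downward; lengths in mm; the calibration is good to about 2 mm. A picture is of the moment at which its call begins. There is no depth.
- workorder.job_done(): hands the job in; it is judged then, once.
Trained networks look in the newest picture that a camera, given by its name, has taken for a name from the list of things; names that differ only in an ending like _2 or _b are one class to them, and where a whole thing is asked for, a point or a joint stands for the part that bears it (a point fixed in the world has none). Each returns a list of dicts, best first, with "score" (0 to 1); they miss things now and then, are a little off and sometimes report something else, mostly with a low value. They report only what shows in the picture. A call takes as long as a camera call.
- spotter.look_for(query, camera): "location" ([x, y, z] in mm, in world coordinates, good to about 4 mm: the middle of the surface that is visible of it).
- spotter.cut_out(query, camera): "pixels" (384x512 bool, what is visible of it).
- spotter.mark_of(query, camera): "location" ([x, y, z] in mm, in world coordinates, good to about 4 mm: a listed point, or the origin of a listed thing).
The state is a dict: "clock": time; "q": joint angles; "joint_velocities": joint speeds; "joint_efforts": joint torques, N m; "position": TCP position; "eef_rot": TCP orientation; "wrist_force": force on the tool from outside, world axes, zero at the start; "moment": the same for the moment, N m; "grip_width": opening from 0.0 (shut) to 1.0 (fully open); "grasp_force": force on a finger pad.
Only numpy, scipy, OpenCV 4.12 (cv2) and the standard library are available. Lean on these libraries where they do the work, as an engineer would, in place of code of your own. Each camera call takes 0.05 s, during which the arm holds its last target. There are 200 camera calls.

## Working session

There is one attempt and no reset: what is moved stays moved. The work goes in short steps, Python scripts to look and compute and a tool call to move; the robot and the scene stay as the last step left them, time stands still between calls to the robot, and variables do not carry over. Pictures are saved under pics/ and viewed, at most 10 in all, crops included, and the job is handed in when it is done.

Besides the shell and the picture viewer there is one more tool, called as name(argument=value, ...) on one line, values as JSON. step_arm: Moves the arm, as the interface text tells. Its arguments: {"type":"object","properties":{"deltas":{"type":"array"}},"required":["deltas"]}

```bash
mkdir -p pics
cat > h.py <<'E'
import numpy as np, cv2
from cell import r, optics, workorder, spotter
def save(c,n):
    d=optics.capture(c); cv2.imwrite('pics/'+n,d['color'][:,:,::-1]); return d
def proj(d,X):
    p=d['K']@(d['R']@np.array(X,float)+d['t']); return p[:2]/p[2]
E
python3 - <<'E'
from h import *
s=r.observe(); print(s['clock'],s['position'],s['eef_rot'],s['grip_width'])
ims=[]
for c in ('scene','side'):
    d=optics.capture(c); ims.append(d['color'])
    for q in ('finial_grip','post_mouth','done_post','mallet'):
        try: print(c,q,[(np.round(x['location']),round(x['score'],2),np.round(proj(d,x['location']))) for x in spotter.mark_of(q,c)[:2]])
        except Exception as e: print(q,e)
cv2.imwrite('pics/a.png',cv2.resize(np.vstack(ims)[:,:,::-1],(450,600)) if 0 else np.vstack(ims)[:,:,::-1][:, :])
im=np.hstack(ims)[:,:,::-1]; cv2.imwrite('pics/a.png',cv2.resize(im,(800,300)))
cv2.imwrite('pics/scene.png',ims[0][:,:,::-1])
E
```

```text
0.0 [ 153.71169997 -605.25104891  225.95551914] [ 9.92275332e-01  1.24052565e-01 -1.80476013e-04 -7.70443609e-04] 1.0006504251096318
scene finial_grip [(array([ 513., -134.,  143.]), 0.98, array([268., 181.]))]
scene post_mouth [(array([ 514., -136.,   94.]), 0.73, array([267., 194.]))]
scene done_post [(array([504., 168.,   2.]), 0.83, array([207., 292.]))]
scene mallet [(array([ 588., -427.,   -4.]), 0.98, array([292., 162.]))]
side finial_grip [(array([ 516., -135.,  139.]), 0.73, array([248., 182.]))]
side post_mouth [(array([ 517., -138.,   94.]), 0.79, array([247., 195.])), (array([ 587., -425.,   -3.]), 0.47, array([177., 183.]))]
side done_post [(array([509., 168.,   2.]), 0.93, array([323., 279.]))]
side mallet [(array([ 585., -426.,   -3.]), 0.83, array([177., 183.]))]
```

View pics/a.png

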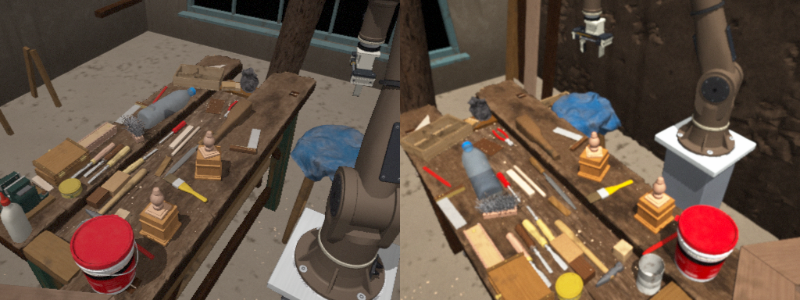

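The loose finial is at about (514, -136), seen at pixel (209,141) on the left and (595,143) on the right. The finished post is about 300 mm to its left. I'll move over the loose one.

step_arm(deltas=[[1,-0.79,-0.3,0,0,0,1],[1,-0.79,-0.3,0,0,0,1],[1,-0.79,-0.3,0,0,0,1],[1,-0.79,-0.3,0,0,0,1],[1,-0.79,-0.3,0,0,0,1]])

```text
clock: 1.12
position: [251.3, -478.4, 264.6]
eef_rot: [0.992, 0.124, 0.0, 0.0]
wrist_force: [0.7, -0.9, 0.4]
grip_width: 1.0
grasp_force: 0.0
```

step_arm(deltas=[[1,-0.79,-0.2,0,0,0,1],[1,-0.79,-0.2,0,0,0,1],[1,-0.79,0,0,0,0,1],[1,-0.79,0,0,0,0,1],[1,-0.79,0,0,0,0,1]])

```text
clock: 1.75
position: [348.1, -351.9, 274.4]
eef_rot: [0.992, 0.124, 0.0, 0.0]
wrist_force: [0.6, -1.0, 0.1]
grip_width: 0.999
grasp_force: 0.0
```

step_arm(deltas=[[1,-0.79,0,0,0,0,1],[1,-0.79,0,0,0,0,1],[1,-0.79,0,0,0,0,1],[1,-0.79,0,0,0,0,1],[0,0,0,0,0,0,1]])

```text
clock: 2.38
position: [426.6, -249.3, 274.4]
eef_rot: [0.992, 0.126, 0.0, -0.0]
wrist_force: [-0.3, 0.1, 0.0]
grip_width: 0.999
grasp_force: 0.0
```

Run:
```python
from h import *
s=r.observe(); print(s['clock'],s['position'],s['eef_rot'],s['q'])
d=save('wrist','w1.png'); print('campos',-d['R'].T@d['t'],d['R'].round(2))
for q in ('finial_grip','post_mouth'):
    print(q,[(np.round(x['location']),round(x['score'],2),np.round(proj(d,x['location']))) for x in spotter.mark_of(q,'wrist')[:2]])
```

```text
2.375 [ 426.56628985 -249.33826625  274.40674166] [ 9.92000530e-01  1.26232590e-01  4.78279978e-04 -2.31827706e-04] [ 0.6074011   0.19615463 -0.22083819  1.79735691  0.04577818  1.15251438
 -0.94557058]
campos [ 498.29614912 -230.72381474  432.00464951] [[ 0.25 -0.97 -0.  ]
 [-0.93 -0.24  0.27]
 [-0.26 -0.07 -0.96]]
finial_grip [(array([ 513., -135.,  140.]), 0.66, array([160.,  65.])), (array([ 518., -138.,   91.]), 0.58, array([178.,  67.]))]
post_mouth []
```

View pics/w1.png

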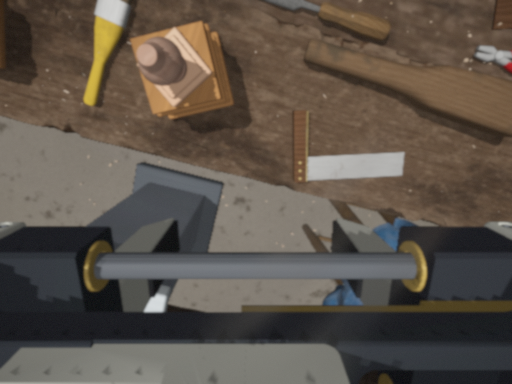

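The wrist view shows the post with its twisted finial at about pixel (180,70), the brush at (105,50), and the square at (340,150). I'll rectify it to the foot's plane to read the angles.

```bash
cat >> h.py <<'E'
def rect(d,z,c,half=70,s=5):
    f=lambda x,y:proj(d,[x,y,z])
    cs=[(c[0]+half,c[1]+half),(c[0]+half,c[1]-half),(c[0]-half,c[1]-half),(c[0]-half,c[1]+half)]
    src=np.float32([f(*k) for k in cs]); n=2*half*s
    return cv2.warpPerspective(d['color'][:,:,::-1].copy(),cv2.getPerspectiveTransform(src,np.float32([[0,0],[n,0],[n,n],[0,n]])),(n,n),flags=cv2.INTER_CUBIC)
E
python3 - <<'E'
from h import *
d=optics.capture('wrist'); c=(514,-136)
a=rect(d,102,c,60,5)
for g in range(0,600,50): a[g,::5]=255; a[::5,g]=255
cv2.imwrite('pics/r1.png',a)
E
```

```text
(no output)
```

View pics/r1.png

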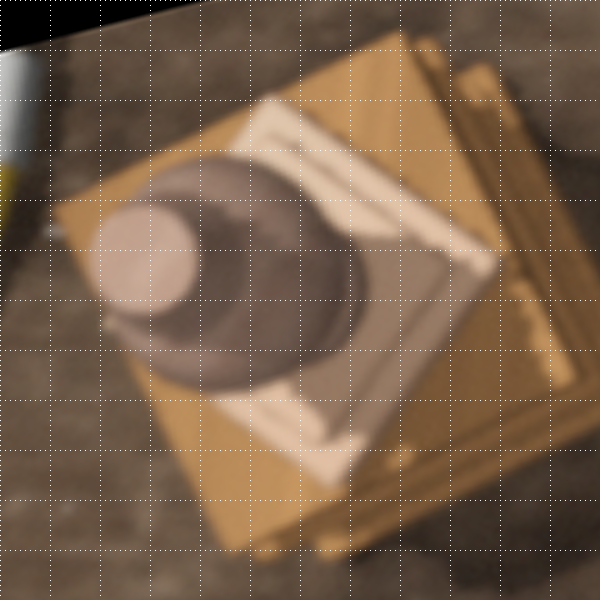

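Reading the rectified view:

| Item | Estimate |
|---|---|
| Post angle | about +27.5° |
| Finial foot angle | about 54.8° (mod 90) |
| Turn needed | about 27.3° clockwise from above (+rz, 4.55 units) |
| Centre | about (515.5, -136.3) |

I'll move over it next.

step_arm(deltas=[[0.91,-0.7,0,0,0,0,1],[0.91,-0.7,0,0,0,0,1],[0.91,-0.7,0,0,0,0,1],[0.91,-0.7,0,0,0,0,1],[0.91,-0.7,0,0,0,0,1]])

```text
clock: 3.2
position: [513.9, -139.4, 274.2]
eef_rot: [0.992, 0.123, -0.0, 0.0]
wrist_force: [0.6, -0.5, 0.8]
grip_width: 0.998
grasp_force: 0.0
```

step_arm(deltas=[[0,0,0.8,0,0,0,1],[0,0,0.8,0,0,0,1],[0,0,0.8,0,0,0,1],[0,0,0.4,0,0,0,1],[0,0,0,0,0,0,1]])

```text
clock: 3.82
position: [513.3, -139.4, 203.8]
eef_rot: [0.992, 0.124, -0.001, -0.0]
wrist_force: [-0.0, -0.4, -0.3]
grip_width: 0.997
grasp_force: 0.0
```

Run:
```python
from h import *
s=r.observe(); print(s['clock'],s['position'],s['eef_rot'])
o=[]
for c in ('scene','side','wrist'):
    d=save(c,c+'2.png')
    for q in ('finial_grip','post_mouth'):
        print(c,q,[(np.round(x['location'],1),round(x['score'],2)) for x in spotter.mark_of(q,c)[:1]])
    u=np.round(proj(d,[515,-136,160])).astype(int); w=45
    if c!='wrist': o.append(cv2.resize(d['color'][u[1]-w:u[1]+w,u[0]-w:u[0]+w,::-1],(400,400),interpolation=cv2.INTER_CUBIC))
cv2.imwrite('pics/b.png',np.hstack(o))
```

```text
3.825 [ 513.28084671 -139.41200693  203.84138586] [ 9.92340549e-01  1.23530959e-01 -5.70859836e-04 -1.07127543e-04]
scene finial_grip [(array([ 513. , -135.4,  139.9]), 0.58)]
scene post_mouth [(array([ 514.9, -135.5,   93. ]), 0.77)]
side finial_grip [(array([ 513.1, -135.2,  138.5]), 0.59)]
side post_mouth [(array([ 520.9, -137.9,   96.6]), 0.89)]
wrist finial_grip [(array([ 510.2, -136.8,  138.9]), 0.76)]
wrist post_mouth []
```

View pics/b.png

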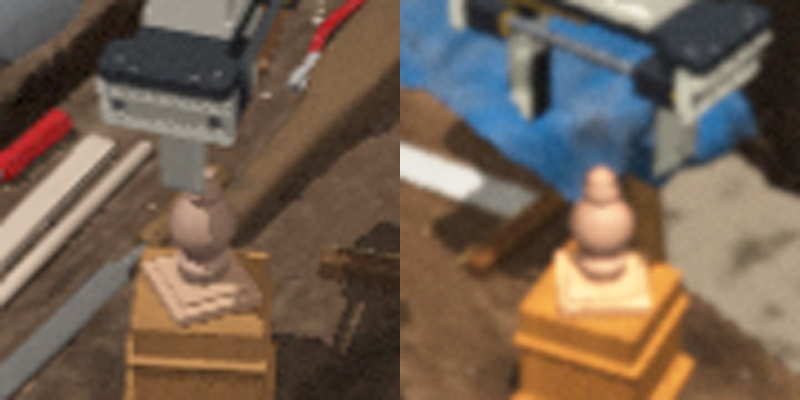

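View pics/wrist2.png

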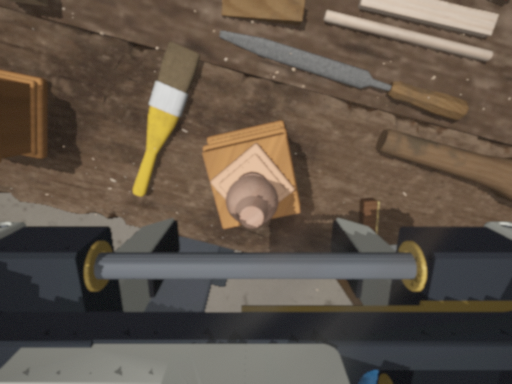

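The tip is at wrist pixel (251,215), 3–4 px left of the finger midline, which agrees with the computed -3 mm error in tool y. I'll correct that, descend, and close partway.

step_arm(deltas=[[0.08,-0.12,0.6,0,0,0,1],[0,0,0.7,0,0,0,1],[0,0,0.7,0,0,0,1],[0,0,0.7,0,0,0,0.8],[0,0,0.57,0,0,0,0.65]])

```text
clock: 4.9
position: [514.4, -135.0, 120.9]
eef_rot: [0.992, 0.124, -0.001, -0.0]
wrist_force: [0.2, 0.0, -0.8]
grip_width: 0.83
grasp_force: 0.0
```

step_arm(deltas=[[0,0,0,0,0,0,0.58],[0,0,0,0,0,0,0.58],[0,0,0,0,0,0,0.58]])

```text
clock: 5.28
position: [515.5, -135.5, 123.1]
eef_rot: [0.992, 0.124, 0.001, 0.0]
wrist_force: [-1.3, 0.5, -0.7]
grip_width: 0.585
grasp_force: 0.0
```

Run:
```python
from h import *
s=r.observe(); print(s['clock'],s['position'],s['eef_rot'],s['wrist_force'])
d=save('wrist','w3.png'); d2=optics.capture('scene');d3=optics.capture('side')
o=[cv2.resize(d['color'][100:300,150:350,::-1],(400,400),interpolation=cv2.INTER_CUBIC)]
u=np.round(proj(d3,[515,-136,130])).astype(int); w=35
o.append(cv2.resize(d3['color'][u[1]-w:u[1]+w,u[0]-w:u[0]+w,::-1],(400,400),interpolation=cv2.INTER_CUBIC))
cv2.imwrite('pics/c.png',np.hstack(o))
```

```text
5.275 [ 515.46267334 -135.4798519   123.11770575] [9.92279777e-01 1.24017897e-01 5.96819226e-04 2.20013248e-04] [-1.29357133  0.49471793 -0.7103376 ]
```

View pics/c.png

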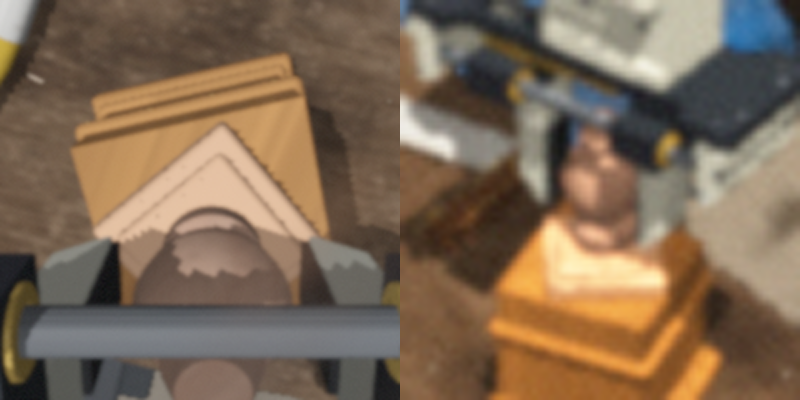

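The belly (crop columns 130–290) sits centred between the pads (about 113 and 310), so I'll close.

step_arm(deltas=[[0,0,0,0,0,0,0.5],[0,0,0,0,0,0,0.47],[0,0,0,0,0,0,0.44],[0,0,0,0,0,0,0.4],[0,0,0,0,0,0,0.3]])

```text
clock: 6.05
position: [515.0, -135.6, 122.5]
eef_rot: [0.992, 0.124, 0.0, 0.0]
wrist_force: [-0.5, -1.0, 1.2]
grip_width: 0.431
grasp_force: 30.0
```

Gripped, with little side load. Now the turn: +27.3° about tool z.

step_arm(deltas=[[0,0,0,0,0,0.76,0.3],[0,0,0,0,0,0.95,0.3],[0,0,0,0,0,0.95,0.3],[0,0,0,0,0,0.95,0.3],[0,0,0,0,0,0.94,0.3]])

```text
clock: 6.68
position: [515.0, -135.2, 122.5]
eef_rot: [0.993, -0.115, 0.0, -0.0]
wrist_force: [0.4, 0.1, 0.2]
grip_width: 0.428
grasp_force: 30.0
```

step_arm(deltas=[[0,0,0,0,0,0,0.3],[0,0,0,0,0,0,0.3],[0,0,0,0,0,0,0.3]])

```text
clock: 7.05
position: [515.0, -135.2, 122.5]
eef_rot: [0.994, -0.113, 0.0, -0.0]
wrist_force: [-0.8, 0.0, 1.6]
grip_width: 0.435
grasp_force: 30.0
```

Run:
```python
from h import *
s=r.observe(); print(s['clock'],s['position'],s['eef_rot'],s['wrist_force'],s['moment'],s['grip_width'])
d=optics.capture('wrist')
a=rect(d,102,(515,-136),60,5)
d3=optics.capture('scene')
u=np.round(proj(d3,[515,-136,100])).astype(int); w=35
b=cv2.resize(d3['color'][u[1]-w:u[1]+w,u[0]-w:u[0]+w,::-1],(400,400),interpolation=cv2.INTER_CUBIC)
cv2.imwrite('pics/d.png',np.hstack([cv2.resize(a,(400,400)),b]))
```

```text
7.05 [ 515.00612851 -135.2442063   122.51427686] [ 9.93599343e-01 -1.12961645e-01  3.45416345e-05 -1.01647650e-04] [-0.8323662   0.03197914  1.5578738 ] [0.14605003 0.02614993 0.0487508 ] 0.4349078124053313
```

View pics/d.png

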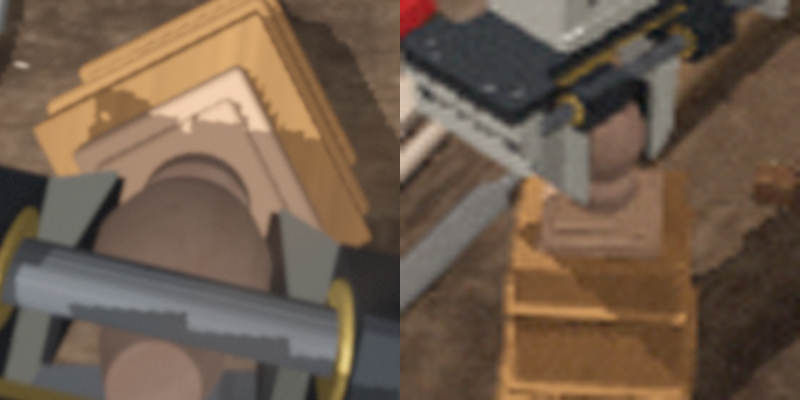

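The foot edges (27.3°) now match the post edges (about 26–27°), with the finial still home. Now I'll draw it straight up 39.5 mm.

step_arm(deltas=[[0,0,-0.15,0,0,0,0.3],[0,0,-0.2,0,0,0,0.3],[0,0,-0.2,0,0,0,0.3],[0,0,-0.2,0,0,0,0.3],[0,0,-0.2,0,0,0,0.3]])

```text
clock: 7.78
position: [515.0, -135.4, 146.6]
eef_rot: [0.994, -0.114, 0.0, 0.0]
wrist_force: [0.5, 0.4, -2.1]
grip_width: 0.433
grasp_force: 30.0
```

step_arm(deltas=[[0,0,-0.2,0,0,0,0.3],[0,0,-0.2,0,0,0,0.3],[0,0,-0.23,0,0,0,0.3],[0,0,0,0,0,0,0.3],[0,0,0,0,0,0,0.3]])

```text
clock: 8.4
position: [514.9, -135.4, 161.9]
eef_rot: [0.994, -0.114, -0.0, 0.0]
wrist_force: [0.2, -0.4, -1.7]
grip_width: 0.429
grasp_force: 30.0
```

Run:
```python
from h import *
s=r.observe(); print(s['clock'],s['position'],s['eef_rot'],s['wrist_force'],s['moment'],s['grip_width'],s['grasp_force'])
o=[];w=40
for c in ('scene','side'):
    d=optics.capture(c)
    for q in ('finial_grip','post_mouth'):
        print(c,q,[(np.round(x['location'],1),round(x['score'],2)) for x in spotter.mark_of(q,c)[:2]])
    u=np.round(proj(d,[515,-136,110])).astype(int)
    o.append(cv2.resize(d['color'][u[1]-w:u[1]+w,u[0]-w:u[0]+w,::-1],(400,400),interpolation=cv2.INTER_CUBIC))
    print([np.round((proj(d,[515,-136,z])-u+w)*400/(2*w)) for z in (92,131.5)])
cv2.imwrite('pics/e.png',np.hstack(o))
d=optics.capture('wrist')
cv2.imwrite('pics/f.png',np.hstack([cv2.resize(rect(d,z,(515,-136),60,5),(400,400)) for z in (141,92)]))
```

```text
8.4 [ 514.87535572 -135.44021322  161.90684103] [ 9.93519345e-01 -1.13663136e-01 -4.50025968e-05  2.68251860e-05] [ 0.17462512 -0.3747687  -1.67667413] [ 0.1033839   0.08924042 -0.00082066] 0.4287259123893827 29.99977398547344
scene finial_grip [(array([ 515.9, -136.5,  181.1]), 0.56)]
scene post_mouth [(array([ 514.5, -132.9,   94.7]), 0.61), (array([ 482.5, -379.5,   -4.1]), 0.6)]
[array([201., 226.]), array([202., 171.])]
side finial_grip [(array([ 514. , -131.8,  135.2]), 0.71), (array([ 514.7, -137.9,  178.4]), 0.58)]
side post_mouth [(array([ 518.2, -138.2,   96.3]), 0.85)]
[array([199., 226.]), array([200., 171.])]
```

View pics/e.png

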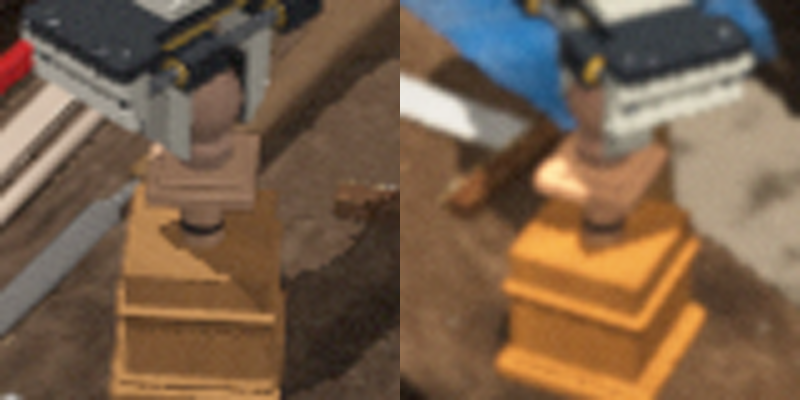

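View pics/f.png

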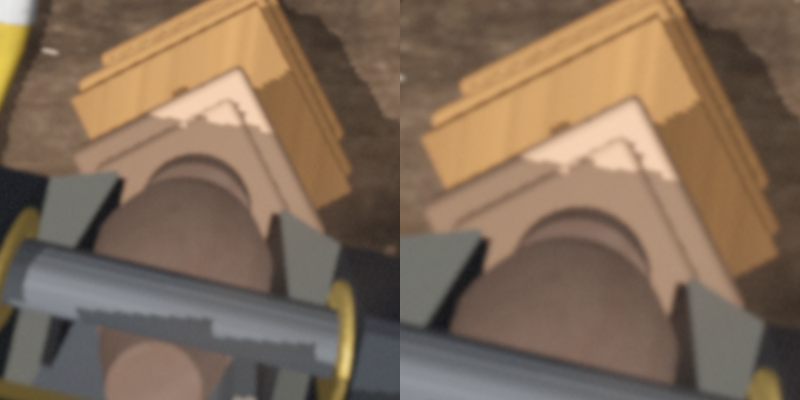

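The ring now shows just above the mouth (pixel (203,232) in the scene crop). The finial is raised 39.4 mm, the foot is square with the post (both about 27.3°), the post is standing where it was, and the grip is steady at 30 N. I'm handing in.

```bash
python3 -c "
from h import *
print(workorder.job_done())"
```

```text
the job is handed in; nothing more can be done
None
```

The finial was turned about 27° until square while still home, then drawn up about 39 mm so the black ring is just clear of the post; the arm is holding it there steadily, and the job is handed in at about 9 s of the 38 s allowed (no verdict came back).

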